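# Set the carving positioner and lock it

## Robot

A 7-joint arm with a two-finger parallel gripper is mounted at the origin on the work surface. World frame = base frame: x ahead of the robot, y to its left, z up, the work surface at z = 0. Lengths are in m, angles in rad, forces in N, time in s.
With the tool pointing down it reaches from about 0.4 to 0.875 m from the base axis. Payload 4.4 kg.
Tool frame: the origin (TCP) lies between the finger pads; the fingertips stand 22 mm ahead of it and the grasp point (between the pads) lies 3 mm ahead of it; z points along the fingers, y is the line along which they close (so a half turn about z gives the same grasp; the last joint's range is limited). The gripper opens to 85 mm and grips with 20 to 120 N. Pads are 22 mm wide; open, the fingers measure 114 mm over their backs; the gripper's body (76 mm by 85 mm) begins 54 mm behind the grasp point. The pads swing forward as they close: fully open they stand 13 mm farther back than shut.
Start: joints at [-1.388, 0.628, 0.038, 1.517, -0.027, 0.996, -0.02], TCP at [0.16, 0.63, 0.231] pointing down, gripper open.
Joint ranges: [-3.06, 3.06], [-0.37, 2.12], [-1.25, 1.32], [0.18, 2.47], [-1.1, 4.24], [0.23, 1.98], [-2.94, 2.94]. Speed limits (rad/s): [2.57, 2.57, 3.14, 3.14, 3.14, 3.14, 3.14].

## Interface

Orientations are given as a unit quaternion [w, x, y, z].
In Python, from plant import readout, optics, sign_off gives the robot as it stands.
- The arm moves only by the tool apply_moves, never from a script. Its argument "increments" is a list of rows, each a list of 3 entries, a list of its own where there are three numbers: the finger opening in mm, from 0 to 85.4, then the shift along the tool's x, y, z in mm, then the turn, a rotation vector about the tool's x, y, z in degrees. A call has exactly 10 rows; each row shifts and turns the commanded pose from where the row before left it, along the tool's axes as they then stand; what a row does not reach is not made up. A row lasts 1/8 s, in which the tool goes at most 62.5 mm and 10.7 degrees, less where a joint would pass 70% of its speed; a pose out of reach is approached as far as the arm can. A call with a gripper value outside its range is refused whole. The fingers move at their own pace and stop on an object; "grip_force" is the grip in N (left out, the last holds). Time passes only in rows, so rows that do not move let the fingers close, or fill a call up. It gives the time, the measured TCP pose, the force, the opening and the grip force at its end, in the units of the state.
- readout.state(): the state, without advancing time (a new reading comes with each control period).
- optics.grab_frame(name): name is "scene" or "side" or "wrist"; returns (picture, depth): 480x640x3 uint8, blue, green, red; 480x640 float32, m along the optical axis (not along the pixel's ray), 0 where there is no reading.
- optics.get_calibration(name): a dict with "mtx" (3x3 intrinsics, pixels), "world_from_camera" (4x4, takes a point from camera to world coordinates); the wrist camera has in their place "T_tool_cam" (4x4, takes a point from camera to tool coordinates, whose origin is the TCP and whose axes are the flange's). Camera axes: x right, y up, looking along -z (the intrinsics and any distortion apply to the point x, -y, -z); pixel columns grow to the right and rows downward; lengths in m; the calibration is good to about 2 mm. A picture is of the moment at which its call begins: read the wrist's pose just before it. get_calibration takes no time and is no camera call.
- sign_off(): hands the job in; it is judged then, once.
The state is a dict: "t": time; "joints": joint angles; "joint_vel": joint speeds; "effort": joint torques, N m; "eef_pos": TCP position; "ee_rot": TCP orientation; "contact_force": force on the tool from outside, world axes, zero at the start; "wrist_torque": the same for the moment, N m; "gripper_width": finger opening in m; "finger_force": force on a finger pad.
Only numpy, scipy, OpenCV 4.12 (cv2) and the standard library are available. Lean on these libraries where they do the work, as an engineer would, in place of code of your own. Each camera call takes 0.05 s, during which the arm holds its last target. There are 200 camera calls.

## Task

Use the red lever to set the carving stand: swivel it until its red pointer lines up with the yellow pin (not the white one), and tilt the plate with the turtle to 40 degrees from level. Then swing the keeper bar fully shut by its blue knob so the setting is locked, let go, and leave the other things on the bench where they are.

Things in the scene. Friction and masses are not known exactly. Their poses are not given: they have to be found in the camera images.
- stand: The fixed positioner's grey board, 300 x 370 x 18 mm, at a small yaw. Origin: on the bench under the swivel axis (vertical); its x axis points away from the robot, y left. The board spans x -180 to +120 and y -165 to +205 mm about it.
- swivel (a joint): Swivel of the green turntable (168 mm across) about the vertical axis through the stand's origin, rad, 0 = front facing the stand's -x, positive counter-clockwise from above, range -0.8 to 0.8. Stiff with friction (about 0.4 N m); it stays where left. It carries the tilting plate between two green cheeks and a lamp.
- lamp (a point): Centre of the underside of the lamp's grey round head, 80 mm across, 18 mm thick, 155 mm higher than pivot and 52 mm in front of it; fixed to the turntable by a post at the rear. It hangs over the lever and bars a vertical tool there: reach the lever from the front with the tool tilted.
- head (a joint): Tilt of the wooden plate that carries a carved turtle (rad from level; 0.698 = 40 degrees), about the horizontal axis along the turntable's y through pivot. As it grows the far edge rises and the lever leans further to the front, towards the robot. Range 0 to 1.0, stiff with friction (about 0.7 N m), stays where left.
- pivot (a point): Middle of the tilt axis, on the swivel axis, 125 mm above the bench. Its axes turn with the turntable: -x is the front (the pointer's direction), y along the tilt axis, z up.
- pointer_tip (a point): Tip of the red pointer at the turntable's front edge (12 mm wide), 105 mm from the swivel axis, 38 mm above the bench. Axes as pivot.
- lever_knob (a point): Centre of the red disc knob at the end of the tilt lever: 38 mm across, 16 mm thick along y (the tilt axis; grip it across this thickness). It stands on a 10 mm steel stem fixed upright to the plate's front. In the plate's own axes the knob centre lies 76 mm to the front of (-x) and 105 mm above (z) pivot. The point's axes tilt with the plate; z points along the stem away from the plate.
- pin_yellow: Yellow upright pin, 14 mm across, 40 mm tall, fixed on the board in front of the turntable, about 115 mm from the swivel axis, left or right of the middle. Origin: centre of its foot. The pointer must be in line with it.
- pin_white: White pin of the same size on the other side: not the one wanted.
- keeper (a joint): Keeper (locking) bar of aluminium, swings level about a vertical hinge on the board's left side. 0 = fully shut against its stop, in the steel clip, its rubber pad on the turntable's rim; grows as it opens outwards (knob swings clockwise from above, to the left), range 0 to 1.25 rad, light friction.
- keeper_knob (a point): Centre of the top of the blue knob on the keeper bar's free end: upright cylinder, 22 mm across, 45 mm tall, top 85 mm above the bench, 140 mm from the hinge. When shut the knob is at (-150, +165) mm in the stand's axes.
- keeper_hinge (a point): Point on the keeper's vertical hinge axis, at the bar's top face, 40 mm above the bench; at (-10, 165) mm in the stand's axes.
- rabbit: Bystander: small pale carved animal, 55 mm long, 55 mm tall, loose at the back of the board. Origin under its middle.
- glue_pot: Bystander: small white pot with orange cap, 32 mm across, 38 mm tall, loose at the front right of the board. Origin under its middle.
- mallet: Bystander: hammer lying to the right of the stand.
- paint_can: Bystander: blue can, 84 mm across, 100 mm tall, to the left. Origin under its middle.
- bull: Bystander: carved horned animal, about 120 mm long and tall, to the right. Origin under its middle.
- offcut: Bystander: wood block 90 x 50 x 35 mm, to the right, near the robot.

How it is judged:
By the outcome, as a careful person would: the job done as asked, in the order asked, and still so for the second after the job is handed in, with the robot touching nothing.
It also fails if it takes over 48 s, if anything falls off the work surface, if the arm or the gripper's body presses on something with over 40 N, if the wrist force passes 120 N, or if a joint passes its speed limit or range.

## Working session

There is one attempt and no reset: what is moved stays moved. The work goes in short steps, Python scripts to look and compute and a tool call to move; the robot and the scene stay as the last step left them, time stands still between calls to the robot, and variables do not carry over. Pictures are saved under pics/ and viewed, at most 11 in all, crops included, and the job is handed in when it is done.

Besides the shell and the picture viewer there is one more tool, called as a command line: name --argument value ..., lists and objects as JSON in quotes. apply_moves: Moves the arm, as the interface text tells. Its arguments: {"type":"object","properties":{"increments":{"type":"array","items":{"type":"array"}},"grip_force":{"type":"number"}},"required":["increments"]}

```bash
mkdir -p pics; ls
python3 - <<'E'
from plant import readout, optics
import cv2,numpy as np
print(readout.state())
for n in("scene","side","wrist"):
    c=optics.get_calibration(n);print(n,{k:np.round(v,4).tolist() if not isinstance(v,str) else v for k,v in c.items()})
for n in("scene","side"):
    p,d=optics.grab_frame(n);cv2.imwrite(f"pics/{n}0.png",p);np.savez(f"{n}0.npz",p=p,d=d)
E
```

```text
pics
{'t': 0.0, 'joints': array([-1.3878137 ,  0.6293464 ,  0.03842917,  1.51835243, -0.02701026,
        0.99626616, -0.01999688]), 'joint_vel': array([ 0.0011933 ,  0.00052092,  0.00082058,  0.00042612,  0.00188077,
       -0.00136756, -0.00036181]), 'effort': array([-3.28224305e-04, -5.63422430e+01,  1.22615933e+00, -1.93436390e+01,
        1.10217198e-02,  1.08467790e-02, -3.36846838e-06]), 'eef_pos': array([0.15985761, 0.62941046, 0.22999363]), 'ee_rot': array([-1.11157769e-04,  1.24066635e-01,  9.92273455e-01, -9.20748011e-04]), 'contact_force': array([-0.7377104 , -0.02990938,  0.29606063]), 'wrist_torque': array([0.01146372, 0.04400834, 0.01236789]), 'finger_force': 0.0, 'gripper_width': 0.0857321873703659}
scene {'mtx': [[588.7252, 0.0, 305.7596], [0.0, 588.7252, 236.3181], [0.0, 0.0, 1.0]], 'world_from_camera': [[-0.3965, -0.5942, 0.6998, 1.5768], [0.918, -0.2595, 0.2998, 0.4068], [0.0034, 0.7613, 0.6484, 1.1649], [0.0, 0.0, 0.0, 1.0]]}
side {'mtx': [[510.6897, 0.0, 331.944], [0.0, 510.6897, 246.273], [0.0, 0.0, 1.0]], 'world_from_camera': [[0.9473, 0.2289, -0.2241, 0.2434], [-0.3203, 0.6762, -0.6634, -0.8371], [-0.0004, 0.7003, 0.7139, 1.0513], [0.0, 0.0, 0.0, 1.0]]}
wrist {'mtx': [[375.2449, 0.0, 315.2485], [0.0, 375.2449, 238.8268], [0.0, 0.0, 1.0]], 'T_tool_cam': [[0.0, 0.9565, 0.2917, 0.0736], [1.0, -0.0003, 0.0008, -0.0002], [0.0009, 0.2917, -0.9565, -0.1431], [0.0, 0.0, 0.0, 1.0]]}
```

View pics/scene0.png

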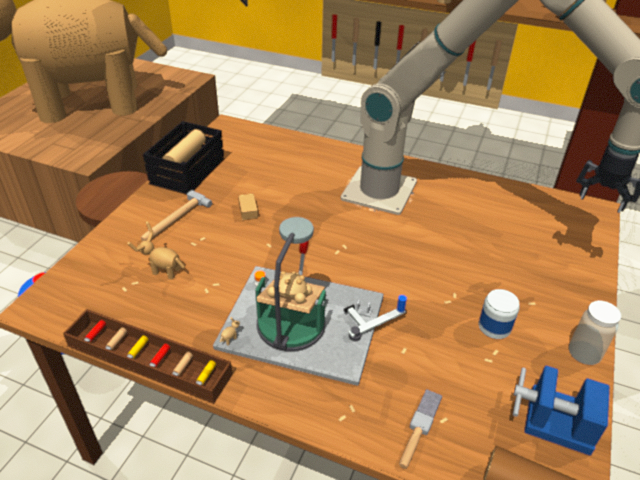

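View pics/side0.png

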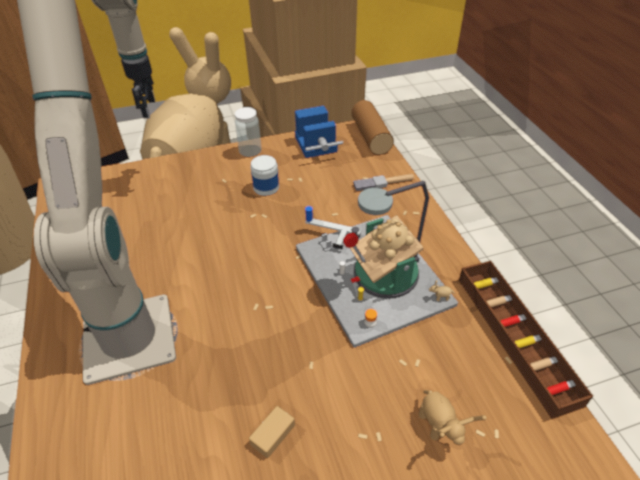

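The scene view shows the stand with its lamp, and the keeper open with its blue knob at about (402,303). In the side view the red knob is at (350,239), the pointer at (355,280), the yellow pin at (361,294), the white pin at about (345,267) and the blue knob at (309,214).

```bash
cat > h.py <<'E'
import numpy as np,cv2
from plant import readout,optics
from scipy.spatial.transform import Rotation as R
def Tcam(n,s=None):
    c=optics.get_calibration(n)
    if n!="wrist": return c["mtx"],np.array(c["world_from_camera"])
    T=np.eye(4);q=s["ee_rot"];T[:3,:3]=R.from_quat([q[1],q[2],q[3],q[0]]).as_matrix();T[:3,3]=s["eef_pos"]
    return c["mtx"],T@np.array(c["T_tool_cam"])
def ray(K,T,u,v):
    d=np.array([(u-K[0,2])/K[0,0],-(v-K[1,2])/K[1,1],-1.]);return T[:3,3],T[:3,:3]@d
def onz(K,T,u,v,z):
    o,d=ray(K,T,u,v);return o+d*(z-o[2])/d[2]
def cloud(K,T,d):
    v,u=np.mgrid[:480,:640];P=np.stack([(u-K[0,2])/K[0,0]*d,-(v-K[1,2])/K[1,1]*d,-d],-1);return P@T[:3,:3].T+T[:3,3]
def tri(rays):
    A=np.zeros((3,3));b=np.zeros(3)
    for o,d in rays:
        d=d/np.linalg.norm(d);M=np.eye(3)-np.outer(d,d);A+=M;b+=M@o
    x=np.linalg.solve(A,b);return x,[np.linalg.norm(np.cross(x-o,d/np.linalg.norm(d))) for o,d in rays]
RNG={'red':[((0,140,60),(8,255,255)),((172,140,60),(180,255,255))],'yellow':[((22,130,90),(33,255,255))],'blue':[((105,150,60),(125,255,255))]}
def mask(p,c):
    h=cv2.cvtColor(p,cv2.COLOR_BGR2HSV);m=np.zeros(p.shape[:2],np.uint8)
    for a,b in RNG[c]: m|=cv2.inRange(h,a,b)
    return m
E
python3 - <<'E'
from h import *
for n in("side","scene"):
    z=np.load(n+"0.npz");p,d=z['p'],z['d'];K,T=Tcam(n);P=cloud(K,T,d)
    h=cv2.cvtColor(p,cv2.COLOR_BGR2HSV)
    m=(abs(P[...,2]-.018)<.008)&(h[...,1]<60)&(d>0)&(P[...,0]>.35)&(P[...,0]<1.1)&(abs(P[...,1])<.5)
    k,l,st,_=cv2.connectedComponentsWithStats(cv2.morphologyEx(m.astype(np.uint8),cv2.MORPH_OPEN,np.ones((3,3))));i=1+np.argmax(st[1:,4])
    uv=np.argwhere(l==i)[:,::-1]
    Q=np.array([onz(K,T,u,v,.018)[:2] for u,v in uv]);r=cv2.minAreaRect((Q*1000).astype(np.float32));print(n,r,cv2.boxPoints(r).round().tolist(),"z",np.median(P[l==i][:,2]))
    for c in RNG:
        k,l,st,ce=cv2.connectedComponentsWithStats(mask(p,c))
        for j in range(1,k):
            q=np.median(P[l==j],0)
            if st[j,4]>8 and .3<q[0]<1.1 and abs(q[1])<.5: print(n,c,st[j].tolist(),ce[j].round(1),q.round(4))
z=np.load("side0.npz")['p'][180:350,280:470];cv2.imwrite("pics/s_crop.png",cv2.resize(z,None,fx=4,fy=3.5*4/3.5*.88,interpolation=cv2.INTER_CUBIC)[:600])
E
```

```text
side ((637.4918823242188, -5.930206298828125), (301.2996826171875, 373.5320739746094), 6.287693500518799) [[467.0, 163.0], [508.0, -208.0], [808.0, -175.0], [767.0, 196.0]] z 0.01802023300835287
side red [344, 233, 14, 14, 156] [350.7 239.6] [ 0.5601 -0.0386  0.1991]
side red [351, 277, 9, 5, 35] [355.1 279.2] [ 0.58   -0.032   0.0411]
side red [500, 313, 21, 14, 178] [510.1 320.5] [ 0.9002 -0.2685  0.0289]
side red [546, 380, 24, 16, 224] [557.8 387.8] [ 0.8979 -0.4614  0.0296]
side yellow [474, 278, 19, 10, 117] [483.3 282.7] [ 0.897  -0.1428  0.0306]
side yellow [358, 287, 6, 13, 55] [360.3 292.4] [ 0.5738 -0.0843  0.0474]
side yellow [515, 336, 20, 12, 145] [524.9 341.3] [ 0.8963 -0.3339  0.0305]
side blue [254, 177, 23, 13, 195] [265.6 183.5] [0.449  0.4235 0.0461]
side blue [306, 207, 6, 14, 57] [308.5 213.3] [0.5288 0.218  0.0762]
scene ((645.4868774414062, -3.5792083740234375), (303.92620849609375, 369.3385314941406), 6.570295810699463) [[473.0, 162.0], [516.0, -204.0], [818.0, -170.0], [775.0, 197.0]] z 0.017688272967078866
scene red [299, 241, 10, 13, 85] [303.4 247.1] [ 0.5744 -0.0286  0.1972]
scene red [84, 319, 23, 23, 216] [ 95.6 329.5] [ 0.8899 -0.4576  0.0289]
scene red [149, 343, 22, 24, 223] [160.3 353.9] [ 0.8899 -0.2662  0.0296]
scene yellow [128, 335, 20, 22, 183] [138.3 345.4] [ 0.8905 -0.329   0.0301]
scene yellow [197, 360, 19, 23, 194] [206.5 371. ] [ 0.8911 -0.1377  0.0307]
scene blue [398, 296, 8, 16, 98] [401.3 303.1] [0.5401 0.2261 0.0724]
scene blue [481, 311, 33, 23, 351] [495.3 324.8] [0.4934 0.4571 0.0455]
```

View pics/s_crop.png

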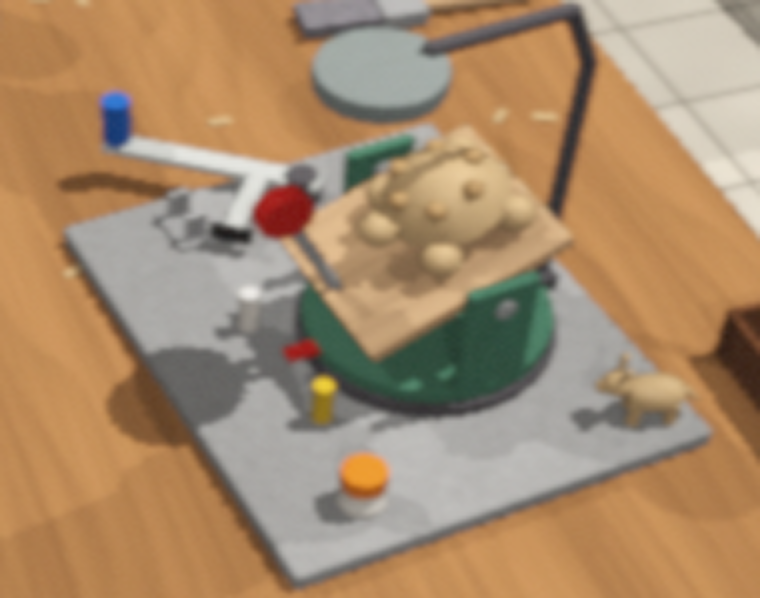

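The crop confirms it: yellow pin right of the pointer at crop (322,400), white pin left at (248,310), pointer between at (302,350), keeper open with its blue knob at (115,120). Next I refine the geometry and plan the approach.

```bash
cat >> h.py <<'E'
O=np.array([.673,-.0215]);YAW=np.radians(6.4)
def w2s(p):
    c,s=np.cos(YAW),np.sin(YAW);d=np.asarray(p)[:2]-O;return np.array([c*d[0]+s*d[1],-s*d[0]+c*d[1]])
def s2w(q):
    c,s=np.cos(YAW),np.sin(YAW);return O+[c*q[0]-s*q[1],s*q[0]+c*q[1]]
def ang(q): return np.degrees(np.arctan2(-q[1],-q[0]))
def knob(sw,t):  # deg
    f=76*np.cos(np.radians(t))+105*np.sin(np.radians(t));z=105*np.cos(np.radians(t))-76*np.sin(np.radians(t))
    a=YAW+np.radians(sw);return np.r_[O-f/1000*np.array([np.cos(a),np.sin(a)]),.125+z/1000]
E
python3 - <<'E'
from h import *
K,T=Tcam("side");K2,T2=Tcam("scene")
for nm,u,v,z in(("yellow",360.3,292.8,.038),("ptr",355.1,279.2,.038)):
    p=onz(K,T,u,v,z);q=w2s(p);print(nm,p,q,np.hypot(*q),ang(q))
k,e=tri([ray(K,T,350.7,239.6),ray(K2,T2,303.4,247.1)]);print("knob",k,e,w2s(k),ang(w2s(k)))
b,e=tri([ray(K,T,308.5,213.5),ray(K2,T2,401.3,303.5)]);print("blue",b,e,w2s(b)-[-10,165] if 0 else w2s(b))
o,d=ray(K,T,350.7,239.6)
n=np.array([-np.sin(YAW),np.cos(YAW),0]);p=o+d*(n@(np.r_[O,0]-o))/(n@d);q=w2s(p);print("knob in plane",p,np.hypot(q[0],p[2]-.125),54.1-np.degrees(np.arctan2(p[2]-.125,-q[0])))
E
```

```text
yellow [ 0.57669454 -0.07609794  0.038     ] [-0.10179125 -0.04352261] 0.11070535831917262 23.14996869571903
ptr [ 0.58014707 -0.02900638  0.038     ] [-0.09311099  0.00289062] 0.09315584629120903 -1.7781669600711312
knob [ 0.56403576 -0.03189106  0.19047839] [np.float64(0.0015757814671544489), np.float64(0.0015757814671542992)] [-0.10944344  0.00181983] -0.9526277983664505
blue [0.53219621 0.22599052 0.06425813] [np.float64(0.001398720183994576), np.float64(0.0013987201839946982)] [-0.11233879  0.26164339]
knob in plane [ 0.56177269 -0.03397614  0.19440653] 0.13169826864528356 22.296231404245855
```

```bash
cat >> h.py <<'E'
def pose(s=None):
    s=s or readout.state();q=s["ee_rot"];return np.array(s["eef_pos"]),R.from_quat([q[1],q[2],q[3],q[0]])
def tool(psi,a): # world heading deg, tilt from vertical deg
    p,a=np.radians([psi,a]);z=np.array([np.sin(a)*np.cos(p),np.sin(a)*np.sin(p),-np.cos(a)]);y=np.array([-np.sin(p),np.cos(p),0]);return R.from_matrix(np.c_[np.cross(y,z),y,z])
def steps(way,s=None):
    "way: list of (pos,rot,nrows); prints rows of tool-frame increments"
    p,r=pose(s)
    for P,Q,n in way:
        w=(r.inv()*Q).as_rotvec()/n;dp=(np.asarray(P)-p)/n
        for i in range(n):
            print((r.inv().apply(dp)*1000).round(1).tolist(),np.degrees(w).round(2).tolist());p=p+dp;r=r*R.from_rotvec(w)
        print()
E
python3 - <<'E'
from h import *
k=np.array([.563,-.033,.193]);Q=tool(6.4,55);d=Q.as_matrix()[:,2]
P=k-.123*d;print(P)
steps([([.45,.27,.30],tool(6.4,0),8),(P,Q,8)])
E
```

```text
[ 0.46287222 -0.04423113  0.2635499 ]
[-46.2, -34.6, -8.7] [-0.01, -0.0, -2.58]
[-44.6, -36.7, -8.7] [-0.01, -0.0, -2.58]
[-42.9, -38.6, -8.7] [-0.01, -0.0, -2.58]
[-41.1, -40.5, -8.7] [-0.01, -0.0, -2.58]
[-39.3, -42.4, -8.7] [-0.01, -0.0, -2.58]
[-37.3, -44.1, -8.7] [-0.01, -0.0, -2.58]
[-35.3, -45.7, -8.7] [-0.01, -0.0, -2.58]
[-33.2, -47.3, -8.7] [-0.01, -0.0, -2.58]

[2.8, -39.2, 4.6] [0.0, -6.87, 0.0]
[3.3, -39.2, 4.2] [0.0, -6.87, 0.0]
[3.8, -39.2, 3.8] [0.0, -6.87, 0.0]
[4.2, -39.2, 3.3] [0.0, -6.87, 0.0]
[4.6, -39.2, 2.8] [0.0, -6.87, 0.0]
[4.9, -39.2, 2.2] [0.0, -6.87, 0.0]
[5.1, -39.2, 1.6] [0.0, -6.87, 0.0]
[5.2, -39.2, 1.0] [0.0, -6.87, 0.0]
```

apply_moves --increments '[[50, [-46, -35, -9], [0, 0, -2.6]], [50, [-45, -37, -9], [0, 0, -2.6]], [50, [-43, -38, -9], [0, 0, -2.6]], [50, [-41, -40, -9], [0, 0, -2.6]], [50, [-39, -42, -9], [0, 0, -2.6]], [50, [-37, -44, -9], [0, 0, -2.6]], [50, [-35, -46, -9], [0, 0, -2.6]], [50, [-33, -47, -9], [0, 0, -2.6]], [50, [3, -39, 4.5], [0, -6.9, 0]], [50, [3.3, -39, 4.2], [0, -6.9, 0]]]' --grip_force 60

```text
t: 1.35
eef_pos: [0.4535, 0.1917, 0.2936]
ee_rot: [0.122, -0.056, 0.991, 0.007]
contact_force: [0.5, -1.2, -0.7]
gripper_width: 0.0499
finger_force: 0.0
```

apply_moves --increments '[[50, [3.8, -39, 3.8], [0, -6.9, 0]], [50, [4.2, -39, 3.3], [0, -6.9, 0]], [50, [4.6, -39, 2.8], [0, -6.9, 0]], [50, [4.9, -39, 2.2], [0, -6.9, 0]], [50, [5.1, -39, 1.6], [0, -6.9, 0]], [50, [5.2, -39, 1], [0, -6.9, 0]], [50, [0, 0, 0], [0, 0, 0]], [50, [0, 0, 0], [0, 0, 0]], [50, [0, 0, 0], [0, 0, 0]], [50, [0, 0, 0], [0, 0, 0]]]'

```text
t: 2.6
eef_pos: [0.4413, 0.0488, 0.2468]
ee_rot: [0.231, -0.062, 0.97, -0.034]
contact_force: [-0.2, 0.1, -0.7]
gripper_width: 0.0501
finger_force: 0.0
```

Run:
```python
from h import *
s=readout.state();print(s['t'],s['joints'].round(2));p,r=pose(s);print(p,r.as_matrix().round(3).tolist())
K,T=Tcam("wrist",s);im,d=optics.grab_frame("wrist");cv2.imwrite("pics/w1.png",im);np.savez("w1.npz",p=im,d=d,T=T)
P=cloud(K,T,d)
for c in("red","yellow"):
    k,l,st,ce=cv2.connectedComponentsWithStats(mask(im,c))
    for j in range(1,k):
        if st[j,4]>40: print(c,st[j].tolist(),ce[j].round(1),np.median(P[l==j],0).round(4))
```

```text
2.6 [ 0.29  0.21 -0.71  2.43  1.26  0.36  0.15]
[0.44132183 0.04876352 0.24676747] [[-0.885, -0.104, 0.453], [-0.135, 0.99, -0.037], [-0.445, -0.094, -0.891]]
red [240, 205, 14, 19, 221] [246.7 214. ] [ 0.5767 -0.0306  0.0413]
red [177, 301, 38, 49, 1170] [193.3 321.4] [ 0.5462 -0.033   0.197 ]
red [0, 320, 14, 10, 103] [  5.3 324.1] [ 0.9114 -0.4543  0.0295]
red [108, 335, 16, 10, 108] [115.3 339.1] [ 0.91   -0.2648  0.0305]
yellow [188, 191, 23, 31, 263] [198.8 206.6] [ 0.5699 -0.08    0.0477]
yellow [72, 330, 14, 9, 66] [ 78.5 334.5] [ 0.9101 -0.3287  0.0315]
```

View pics/w1.png

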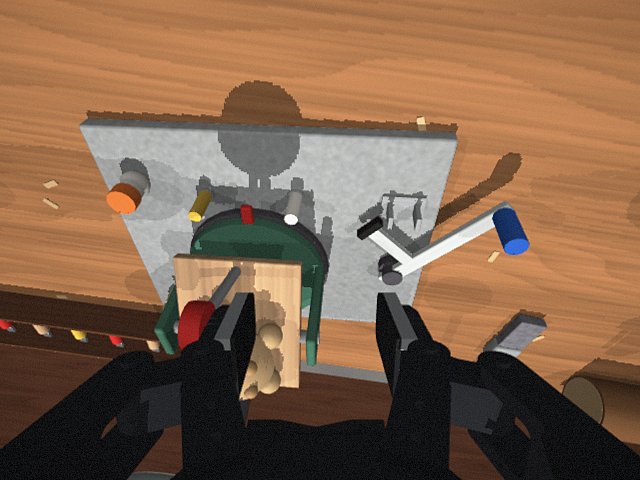

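The wrist view shows the red knob at (193,321), the pointer at (247,214), the yellow pin at (199,206) and the white pin at (292,208). The arm has stopped short of the commanded pose because joint 4 is near its limit, so I fit the kinematics to find reachable tilts.

```bash
cat > kin.py <<'E'
import numpy as np
from scipy.optimize import least_squares
from scipy.spatial.transform import Rotation as R
import itertools
def fk(q,S,L,c=0):
    z=np.array([0,0,1.]);h,L2,L3,Lt,a2,a3,a4=L
    r=R.from_euler('Z',S[0]*q[0]+c)*R.from_euler('Y',S[1]*q[1]);p=h*z
    p=p+r.apply([a2,0,L2]);r=r*R.from_euler('Z',S[2]*q[2])*R.from_euler('Y',S[3]*q[3])
    p=p+r.apply([a3,0,L3]);r=r*R.from_euler('Z',S[4]*q[4])*R.from_euler('Y',S[5]*q[5])
    p=p+r.apply([a4,0,Lt]);return p,r*R.from_euler('Z',S[6]*q[6])
E
python3 - <<'E'
from kin import *
D=[([-1.3878137,.6293464,.03842917,1.51835243,-.02701026,.99626616,-.01999688],[.15985761,.62941046,.22999363],[-1.11157769e-04,.124066635,.992273455,-9.2e-4])]
from h import readout
s=readout.state();D.append((s['joints'],s['eef_pos'],s['ee_rot']));print(np.array(s['joints']).round(4).tolist())
def rot(q): return R.from_quat([q[1],q[2],q[3],q[0]])
out=[]
for S in itertools.product([1,-1],repeat=7):
    for c in np.arange(4)*np.pi/2:
        rs=[rot(d[2])for d in D];fs=[fk(d[0],S,[0]*7,c)[1] for d in D]
        m=[f.inv()*r for f,r in zip(fs,rs)];out.append(((m[0].inv()*m[1]).magnitude()+0,S,c,m[0].as_euler('zyx',degrees=True).round(1)))
out.sort(key=lambda x:x[0])
for o in out[:6]:print(o)
E
```

```text
[0.294, 0.2125, -0.7154, 2.4265, 1.2612, 0.3599, 0.1526]
(1.4988386723595956e-06, (-1, -1, -1, -1, -1, -1, -1), np.float64(3.141592653589793), array([-90.,   0.,   0.]))
(1.4988386725320672e-06, (-1, 1, -1, 1, -1, 1, -1), np.float64(0.0), array([90., -0., -0.]))
(0.3452008428439205, (-1, 1, -1, 1, -1, 1, 1), np.float64(0.0), array([92.3, -0. , -0. ]))
(0.34520084284392066, (-1, -1, -1, -1, -1, -1, 1), np.float64(3.141592653589793), array([-87.7,   0. ,   0. ]))
(0.4287433519973079, (1, 1, 1, 1, 1, 1, -1), np.float64(0.0), array([-63.8,  -0.2,   0. ]))
(0.42874335199730806, (1, -1, 1, -1, 1, -1, -1), np.float64(3.141592653589793), array([116.2,   0.2,  -0. ]))
```

Run:
```python
from kin import *
D=[([-1.3878137,.6293464,.03842917,1.51835243,-.02701026,.99626616,-.01999688],[.15985761,.62941046,.22999363])]
from h import readout
s=readout.state();D.append((s['joints'],s['eef_pos']))
S=(-1,1,-1,1,-1,1,-1)
for idx in([0,1,2,3],[0,1,2,3,4],[0,1,2,3,5],[0,1,2,3,6]):
    def f(x):
        L=np.zeros(7);L[idx]=x;return np.concatenate([fk(d[0],S,L)[0]-d[1] for d in D])
    r=least_squares(f,[.3,.4,.4,.2]+[0]*(len(idx)-4));print(idx,r.x.round(4),(r.fun*1000).round(1))
```

```text
[0, 1, 2, 3] [0.3002 0.594  0.3563 0.365 ] [-28.7   4.6  -8.8  -0.9  14.8   8.8]
[0, 1, 2, 3, 4] [0.4058 0.2811 0.3894 0.0748 0.1941] [-27.2   5.4   1.8   0.4   0.1  -1.8]
[0, 1, 2, 3, 5] [0.4143 0.5741 0.3969 0.4077 0.041 ] [-27.1   4.2  -9.9  -1.1  16.2   9.9]
[0, 1, 2, 3, 6] [0.3129 0.5796 0.4051 0.3295 0.0316] [-28.1   5.5   1.2   0.4   0.9  -1.2]
```

```bash
cat > kin.py <<'E'
import numpy as np
from scipy.optimize import least_squares
from scipy.spatial.transform import Rotation as R
S=(-1,1,-1,1,-1,1,-1)
def E(a,x): return R.from_euler(a,x)
def fk(q,L):
    h,L2,L3,Lt,b2,b3=L;q=np.array(q)*S
    r=E('Z',q[0])*E('Y',q[1]);p=np.array([0,0,h])+r.apply([0,b2,L2])
    r=r*E('Z',q[2])*E('Y',q[3]);p=p+r.apply([0,b3,L3])
    r=r*E('Z',q[4])*E('Y',q[5]);p=p+r.apply([0,0,Lt]);return p,r*E('Z',q[6]+np.pi/2)
lo=np.array([-3.06,-.37,-1.25,.18,-1.1,.23,-2.94])+.03;hi=np.array([3.06,2.12,1.32,2.47,4.24,1.98,2.94])-.03
D=[([-1.3878137,.6293464,.03842917,1.51835243,-.02701026,.99626616,-.01999688],[.15985761,.62941046,.22999363]),
([0.294,0.2125,-0.7154,2.4265,1.2612,0.3599,0.1526],[.44132183,.04876352,.24676747])]
def fit():
    f=lambda x:np.concatenate([fk(d[0],x)[0]-d[1] for d in D]);return least_squares(f,[.3,.5,.4,.3,0,0])
L=fit().x
def ik(P,Q,seeds):
    best=None
    for s in seeds:
        f=lambda q:np.r_[(fk(q,L)[0]-P)*10,(fk(q,L)[1].inv()*Q).as_rotvec()*2]
        r=least_squares(f,np.clip(s,lo,hi),bounds=(lo,hi))
        if best is None or r.cost<best.cost: best=r
    return best
E
python3 - <<'E'
from kin import *
from h import tool
r=fit();print(r.x.round(4),(r.fun*1000).round(2))
rng=np.random.default_rng(0);seeds=[D[0][0],D[1][0]]+[rng.uniform(lo,hi) for _ in range(15)]
k=np.array([.563,-.033,.193])
for flip in(0,1):
  for a in(20,30,40,50,60,70):
    Q=tool(6.4,a);P=k-.003*Q.as_matrix()[:,2]
    if flip:Q=Q*R.from_euler('z',np.pi)
    b=ik(P,Q,seeds);print(flip,a,"err mm",np.linalg.norm(b.fun[:3])*100,"deg",np.degrees(np.linalg.norm(b.fun[3:])/2).round(2),b.x.round(2))
E
```

```text
[ 0.3464  0.556   0.3842  0.3568 -0.0158 -0.0122] [ 0.  0.  0.  0.  0. -0.]
0 20 err mm 1.7191658927697264e-08 deg 0.0 [ 0.79  0.69 -1.14  2.1   1.2   0.67  0.58]
0 30 err mm 3.6367083627563774e-07 deg 0.0 [ 0.58  0.5  -0.71  2.27  1.84  0.26 -0.07]
0 40 err mm 4.091943673296633e-09 deg 0.0 [ 0.63  0.57 -0.77  2.43  2.6   0.5  -0.79]
0 50 err mm 12.707938369477462 deg 5.96 [ 0.92  0.83 -1.22  2.44  2.35  0.76 -0.38]
0 60 err mm 27.199628209844995 deg 12.37 [ 1.01  0.91 -1.22  2.44  2.57  0.71 -0.41]
0 70 err mm 38.845294806244794 deg 17.12 [ 1.19  1.19 -1.22  2.44  3.03  0.68 -0.37]
1 20 err mm 6.219434512724859e-09 deg 0.0 [ 0.66  0.57 -0.89  2.11  1.03  0.49 -2.42]
1 30 err mm 0.8371737099492482 deg 0.69 [-0.17  0.44  0.31  2.31  4.21  0.26  0.65]
1 40 err mm 1.4924032221054085e-06 deg 0.0 [ 0.26  0.47 -0.24  2.44  3.2   0.45  1.72]
1 50 err mm 12.707895041859768 deg 5.96 [ 0.92  0.83 -1.22  2.44  2.35  0.76  2.76]
1 60 err mm 27.200540156442234 deg 12.37 [ 1.01  0.91 -1.22  2.44  2.57  0.71  2.73]
1 70 err mm 38.84529478576935 deg 17.12 [ 1.19  1.19 -1.22  2.44  3.03  0.68  2.77]
```

Run:
```python
from kin import *
from h import tool,knob
rng=np.random.default_rng(1);seeds=[D[1][0],[.6,.57,-.77,2.43,2.6,.5,-.79]]+[rng.uniform(lo,hi) for _ in range(6)]
def rep(n,k,psi,a,back):
    Q=tool(psi,a);P=k-back*Q.as_matrix()[:,2];b=ik(P,Q,seeds);print(n,a,back,P.round(3),"err %.1f"%(np.linalg.norm(b.fun[:3])*100),"deg %.1f"%np.degrees(np.linalg.norm(b.fun[3:])/2),b.x.round(2))
k=np.array([.563,-.033,.193])
for a in(30,35,38):
    for back in(.055,.08): rep("pre",k,6.4,a,back)
for a in (25,35,45): rep("sw24 t22",knob(24,22),30.4,a,.003)
for a in (25,35,45): rep("sw0 t40",knob(0,40),6.4,a,.003)
for a in (25,35,45): rep("sw24 t40",knob(24,40),30.4,a,.003)
```

```text
pre 30 0.055 [ 0.536 -0.036  0.241] err 0.0 deg 0.0 [ 0.83  0.46 -1.02  2.27  1.42  0.35  0.34]
pre 30 0.08 [ 0.523 -0.037  0.262] err 0.0 deg 0.0 [ 0.82  0.36 -0.94  2.27  1.13  0.26  0.61]
pre 35 0.055 [ 0.532 -0.037  0.238] err 0.0 deg 0.0 [-0.11  0.31  0.26  2.4   4.06  0.26 -2.31]
pre 35 0.08 [ 0.517 -0.038  0.259] err 0.0 deg 0.0 [ 0.94  0.41 -1.09  2.37  1.78  0.31 -0.02]
pre 38 0.055 [ 0.529 -0.037  0.236] err 0.0 deg 0.0 [ 0.84  0.47 -1.    2.42  2.24  0.39 -0.45]
pre 38 0.08 [ 0.514 -0.038  0.256] err 0.0 deg 0.0 [ 0.9   0.4  -1.03  2.43  2.2   0.31 -0.42]
sw24 t22 25 0.003 [ 0.577 -0.078  0.197] err 0.0 deg 0.0 [ 0.71  0.55 -0.63  2.05  0.1   0.3   2.22]
sw24 t22 35 0.003 [ 0.577 -0.078  0.196] err 0.0 deg 0.0 [ 1.1   0.8  -1.17  2.15  1.28  0.31  1.18]
sw24 t22 45 0.003 [ 0.576 -0.078  0.196] err 0.0 deg 0.0 [ 0.92  0.66 -0.68  2.25  4.21  0.27 -1.7 ]
sw0 t40 25 0.003 [ 0.547 -0.036  0.159] err 0.0 deg 0.0 [ 0.73  0.67 -0.98  2.26  1.63  0.5   0.16]
sw0 t40 35 0.003 [ 0.546 -0.036  0.159] err 0.0 deg 0.0 [ 0.48  0.57 -0.55  2.42  2.72  0.43 -0.93]
sw0 t40 45 0.003 [ 0.546 -0.036  0.159] err 11.7 deg 5.5 [ 0.9   0.89 -1.22  2.44  2.26  0.8  -0.29]
sw24 t40 25 0.003 [ 0.563 -0.086  0.159] err 0.0 deg 0.0 [ 0.88  0.69 -0.87  2.1   0.84  0.3   1.55]
sw24 t40 35 0.003 [ 0.563 -0.086  0.159] err 0.0 deg 0.0 [ 1.09  0.84 -1.09  2.2   1.59  0.26  0.92]
sw24 t40 45 0.003 [ 0.563 -0.086  0.159] err 0.0 deg 0.0 [ 1.23  1.02 -1.22  2.28  2.18  0.33  0.49]
```

Run:
```python
from h import *
k=np.array([.563,-.033,.193]);Q=tool(6.4,32);d=Q.as_matrix()[:,2]
P=k-.08*d;print(P)
steps([(P,Q,5)])
```

```text
[ 0.52087066 -0.03772556  0.26084385]
[-13.0, -19.0, 5.3] [-0.98, -1.1, 0.45]
[-13.1, -19.0, 5.3] [-0.98, -1.1, 0.45]
[-13.1, -19.0, 5.2] [-0.98, -1.1, 0.45]
[-13.2, -19.0, 5.1] [-0.98, -1.1, 0.45]
[-13.2, -19.0, 5.0] [-0.98, -1.1, 0.45]
```

apply_moves --increments '[[50, [-13, -19, 5.2], [-1, -1.1, 0.4]], [50, [-13, -19, 5.2], [-1, -1.1, 0.4]], [50, [-13, -19, 5.2], [-1, -1.1, 0.4]], [50, [-13, -19, 5.2], [-1, -1.1, 0.4]], [50, [-13, -19, 5.2], [-1, -1.1, 0.4]], [50, [0, 0, 0], [0, 0, 0]], [50, [0, 0, 0], [0, 0, 0]], [50, [0, 0, 0], [0, 0, 0]], [50, [0, 0, 0], [0, 0, 0]], [50, [0, 0, 0], [0, 0, 0]]]'

```text
t: 3.9
eef_pos: [0.5202, -0.0388, 0.2602]
ee_rot: [0.275, -0.055, 0.96, 0.015]
contact_force: [-0.4, -0.1, 0.1]
gripper_width: 0.0502
finger_force: 0.0
```

```bash
cat > look.py <<'E'
import sys
from h import *
n=sys.argv[1]
s=readout.state();print(s['t'],s['joints'].round(2));p,r=pose(s);print(p.round(4),r.as_matrix().round(3).tolist())
K,T=Tcam("wrist",s);im,d=optics.grab_frame("wrist");cv2.imwrite(f"pics/{n}.png",im);np.savez(n+".npz",p=im,d=d,T=T)
P=cloud(K,T,d)
for c in("red","yellow","blue"):
    k,l,st,ce=cv2.connectedComponentsWithStats(mask(im,c))
    for j in range(1,k):
        q=np.median(P[l==j],0)
        if st[j,4]>40 and q[0]<.8 and q[1]<.4: print(c,st[j].tolist(),ce[j].round(1),q.round(4),P[l==j].min(0).round(3),P[l==j].max(0).round(3))
E
python3 look.py w2
```

```text
3.9 [ 0.86  0.36 -0.99  2.31  1.4   0.25  0.36]
[ 0.5202 -0.0388  0.2602] [[-0.843, -0.115, 0.526], [-0.098, 0.993, 0.06], [-0.53, -0.001, -0.848]]
red [310, 121, 14, 23, 295] [316.5 132. ] [ 0.5775 -0.0319  0.0414] [ 0.567 -0.038  0.021] [ 0.59  -0.025  0.043]
red [304, 216, 27, 60, 1586] [317.  245.7] [ 0.5476 -0.035   0.2029] [ 0.383 -0.055  0.152] [ 0.64  -0.015  0.342]
yellow [253, 107, 18, 35, 361] [261.6 125.2] [ 0.5704 -0.0813  0.0521] [ 0.383 -0.093  0.017] [ 0.609 -0.055  0.342]
blue [597, 107, 43, 49, 1411] [620.9 129.7] [0.5282 0.2169 0.0681] [ 0.383 -0.055  0.04 ] [0.542 0.231 0.342]
```

View pics/w2.png

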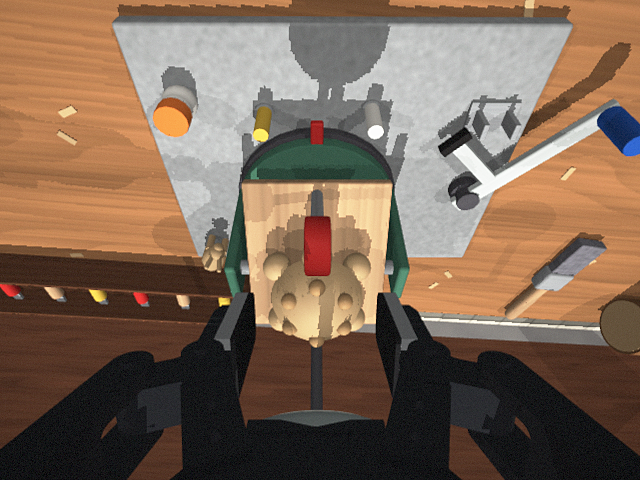

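The wrist view shows the red knob edge-on at (317,246), centred between the fingers at columns 233 and 400. The pointer is at (317,132), the yellow pin at (262,125) and the white pin at (374,120).

Run:
```python
from h import *
z=np.load("w2.npz");T=z['T'];K,_=Tcam("side");Kw=np.array(optics.get_calibration("wrist")["mtx"]);Ks,Ts=Tcam("side")
k,e=tri([ray(Kw,T,317,245.7),ray(Ks,Ts,350.7,239.6)]);print("knob",k,e)
q=w2s(k);print(q,np.hypot(q[0],k[2]-.125),54.1-np.degrees(np.arctan2(k[2]-.125,-q[0])))
for n,u,v in(("pin",261.6,125),("ptr",316.5,132)):
    p=onz(Kw,T,u,v,.038);q=w2s(p);print(n,p,q,np.hypot(*q),ang(q))
c=[onz(Kw,T,u,v,.018)[:2] for u,v in((114,20),(574,22))];print("front corners",c,np.degrees(np.arctan2(*(c[1]-c[0])[[0,1]])))
p,r=pose();print("knob in tool mm",r.inv().apply(k-p)*1000)
```

```text
knob [ 0.56181263 -0.0330403   0.19206675] [np.float64(0.0010828275797286036), np.float64(0.0010828275797287936)]
[-0.11178082  0.00092556] 0.13035682196882048 23.136902229612023
pin [ 0.57781136 -0.08244597  0.038     ] [-0.101389   -0.04995557] 0.11302782183952811 26.230016767024907
ptr [ 0.57930668 -0.03166443  0.038     ] [-0.09424243  0.00034281] 0.09424305453017001 -0.20841223309412793
front corners [array([ 0.5100671 , -0.20055813]), array([0.46971469, 0.16027024])] -6.381028132739649
knob in tool mm [ 0.43997947  1.10936476 80.04099278]
```

apply_moves --increments '[[50, [0, 0.5, 15], [0, 0, 0]], [50, [0, 0.5, 15], [0, 0, 0]], [50, [0, 0, 15], [0, 0, 0]], [50, [0.4, 0, 16], [0, 0, 0]], [50, [0, 0, 16], [0, 0, 0]], [50, [0, 0, 0], [0, 0, 0]], [50, [0, 0, 0], [0, 0, 0]], [10, [0, 0, 0], [0, 0, 0]], [10, [0, 0, 0], [0, 0, 0]], [10, [0, 0, 0], [0, 0, 0]]]' --grip_force 60

```text
t: 5.2
eef_pos: [0.56, -0.0336, 0.1951]
ee_rot: [0.275, -0.055, 0.96, 0.015]
contact_force: [-4.1, -0.7, 6.5]
gripper_width: 0.0139
finger_force: 60.2
```

Run:
```python
from h import *
s=readout.state();print(s['t'],s['joints'].round(2),s['gripper_width'],s['finger_force'],s['contact_force']);p,r=pose(s);print(p)
O[:]=[.672,-.0205]
# swivel by 26 deg in 10 rows about vertical axis through O, tool constant twist
dr=R.from_euler('z',2.6,degrees=True);c=np.r_[O,p[2]]
for n in(1,10):
    P=dr.apply(p-c)+c;print("swivel twist/row",(r.inv().apply(P-p)*1000).round(2),np.degrees((r.inv()*dr*r).as_rotvec()).round(2))
```

```text
5.2 [ 0.74  0.59 -0.97  2.3   1.88  0.43 -0.09] 0.013873695967542038 60.16581058502197 [-4.11247357 -0.71908796  6.54225676]
[ 0.56001737 -0.03364617  0.19513521]
swivel twist/row [-0.11 -5.11  0.07] [-1.38 -0.   -2.2 ]
swivel twist/row [-0.11 -5.11  0.07] [-1.38 -0.   -2.2 ]
```

apply_moves --increments '[[10, [-0.1, -5.1, 0.1], [-1.4, 0, -2.2]], [10, [-0.1, -5.1, 0.1], [-1.4, 0, -2.2]], [10, [-0.1, -5.1, 0.1], [-1.4, 0, -2.2]], [10, [-0.1, -5.1, 0.1], [-1.4, 0, -2.2]], [10, [-0.1, -5.1, 0.1], [-1.4, 0, -2.2]], [10, [-0.1, -5.1, 0.1], [-1.4, 0, -2.2]], [10, [-0.1, -5.1, 0.1], [-1.4, 0, -2.2]], [10, [-0.1, -5.1, 0.1], [-1.4, 0, -2.2]], [10, [-0.1, -5.1, 0.1], [-1.4, 0, -2.2]], [10, [0, 0, 0], [0, 0, 0]]]'

```text
t: 6.45
eef_pos: [0.5744, -0.0781, 0.1941]
ee_rot: [0.266, -0.248, 0.929, 0.073]
contact_force: [-4.3, -2.2, 5.7]
gripper_width: 0.0142
finger_force: 60.8
```

```bash
python3 look.py w3
python3 - <<'E'
from h import *
s=readout.state();print(s['contact_force'],s['finger_force'])
E
```

```text
6.45 [ 1.07  0.78 -1.17  2.13  1.17  0.37  1.23]
[ 0.5744 -0.0781  0.1941] [[-0.736, -0.499, 0.458], [-0.422, 0.867, 0.267], [-0.53, 0.003, -0.848]]
red [307, 122, 17, 30, 305] [316.1 140.7] [ 0.5934 -0.0675  0.0416] [ 0.455 -0.148  0.029] [ 0.604 -0.059  0.276]
red [295, 258, 41, 88, 3348] [315.1 301.1] [ 0.5634 -0.0847  0.1994] [ 0.455 -0.148  0.114] [ 0.656 -0.027  0.276]
yellow [300, 90, 21, 45, 631] [310.3 113.8] [ 0.5716 -0.0836  0.0536] [ 0.455 -0.148  0.021] [ 0.601 -0.072  0.276]
blue [612, 219, 28, 51, 855] [629.  238.3] [0.5329 0.2159 0.0574] [0.521 0.213 0.041] [0.542 0.224 0.085]
[-5.25508563 -2.82876443  5.21307753] 60.6874144077301
```

View pics/w3.png

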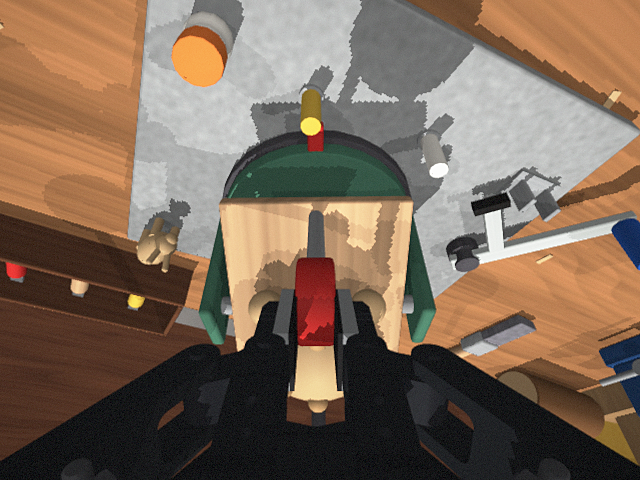

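The pointer at (316,142) is now nearly in line with the yellow pin, whose top is at (311,126). Slightly more swivel is needed, so I measure how much.

```bash
cat > al.py <<'E'
import sys
from h import *
O[:]=[.672,-.0205]
z=np.load(sys.argv[1]+".npz");im,T=z['p'],z['T'];Kw=np.array(optics.get_calibration("wrist")["mtx"])
my=mask(im,"yellow");my[200:]=0;my[:,:200]=0;mr=mask(im,"red");mr[200:]=0
def comp(m):
    k,l,st,ce=cv2.connectedComponentsWithStats(m);j=1+np.argmax(st[1:,4]);return l==j,st[j],ce[j]
ly,sy,cy=comp(my);lr,sr,cr=comp(mr)
print("pin",cy,"ptr",cr,sr.tolist())
pin=onz(Kw,T,*cy,.038);q=w2s(pin);print("pin",pin,np.hypot(*q),ang(q))
# pointer: mid of columns in rows below the pin
rows=[v for v in range(sr[1],sr[1]+sr[3]) if v>sy[1]+sy[3]+1]
mid=[(np.mean(np.where(lr[v])[0]),v) for v in rows]
for u,v in mid[::4]: p=onz(Kw,T,u,v,.040);q=w2s(p);print("ptr",(u,v),np.hypot(*q),ang(q),"width",(lr[v]).sum())
p,r=pose();y=r.as_matrix()[:,1];print("tool heading-yaw",np.degrees(np.arctan2(-y[0],y[1]))-6.4)
E
python3 al.py w3; python3 al.py w2
```

```text
pin [310.33438986 113.80190174] ptr [316.13442623 140.70819672] [307, 122, 17, 30, 305]
pin [ 0.57779609 -0.08048934  0.038     ] 0.11168301744465624 26.089109234241096
ptr (np.float64(315.0), 137) 0.09410955940770342 24.590345009368324 width 17
ptr (np.float64(315.0), 141) 0.09068858120640882 24.631494096460827 width 17
ptr (np.float64(315.5), 145) 0.08719521979081847 24.432333321293747 width 16
ptr (np.float64(315.5), 149) 0.08364208620314591 24.46951278600193 width 16
tool heading-yaw 23.538373160500377
pin [261.56509695 125.18836565] ptr [316.5220339  132.01694915] [310, 121, 14, 23, 295]
pin [ 0.57801094 -0.08247625  0.038     ] 0.11258329984747578 27.000800426316985
tool heading-yaw 23.538373160500377
```

```bash
cat > tilt.py <<'E'
import sys
from h import *
z=np.load(sys.argv[1]+".npz");im,d,T=z['p'],z['d'],z['T'];Kw=np.array(optics.get_calibration("wrist")["mtx"])
x0,x1,y0,y1=map(int,sys.argv[2:6])
P=cloud(Kw,T,d);h=cv2.cvtColor(im,cv2.COLOR_BGR2HSV)
m=(h[...,0]>8)&(h[...,0]<25)&(h[...,1]>60)&(d>0);b=np.zeros_like(m);b[y0:y1,x0:x1]=1;Q=P[m&b]
for _ in range(4):
    c=np.median(Q,0);n=np.linalg.svd(Q-Q.mean(0),full_matrices=False)[2][2];n*=np.sign(n[2]);r=(Q-Q.mean(0))@n;Q=Q[abs(r)<max(2*r.std(),.0005)]
print(len(Q),"std",r.std(),"n",n.round(3),"tilt",np.degrees(np.arccos(n[2])),"heading",np.degrees(np.arctan2(-n[1],-n[0]))-6.4)
E
python3 tilt.py w2 250 385 186 212; python3 tilt.py w2 250 385 186 260; python3 tilt.py w3 225 410 206 250
```

```text
2943 std 0.0005673915418311455 n [-0.393 -0.045  0.919] tilt 23.291016518575038 heading 0.10382871788180381
7527 std 0.0005978317543211735 n [-0.397 -0.045  0.917] tilt 23.53005116676989 heading 0.050159995684251335
6725 std 0.00051196338993136 n [-0.351 -0.208  0.913] tilt 24.077729342609196 heading 24.23521482681946
```

```bash
cat > plan.py <<'E'
from h import *
O[:]=[.672,-.0205]
def tiltrows(dt,da,n,p,r):
    y=r.as_matrix()[:,1];y=np.array([y[0],y[1],0]);y/=np.linalg.norm(y);c=np.r_[O,.125]
    for i in range(n):
        d=r.as_matrix()[:,2];g=p+.003*d
        g2=R.from_rotvec(-np.radians(dt/n)*y).apply(g-c)+c
        r2=R.from_rotvec(-np.radians(da/n)*y)*r;p2=g2-.003*r2.as_matrix()[:,2]
        print((r.inv().apply(p2-p)*1000).round(2).tolist(),np.degrees((r.inv()*r2).as_rotvec()).round(2).tolist());p,r=p2,r2
    return p,r
def swrows(dw,n,p,r):
    dr=R.from_euler('z',dw/n,degrees=True);c=np.r_[O,0]
    for i in range(n):
        p2=dr.apply(p-c)+c;r2=dr*r
        print((r.inv().apply(p2-p)*1000).round(2).tolist(),np.degrees((r.inv()*r2).as_rotvec()).round(2).tolist());p,r=p2,r2
    return p,r
E
python3 - <<'E'
from plan import *
import kin
p,r=pose();g=p+.003*r.as_matrix()[:,2];q=w2s(g);print("grasp rad",np.hypot(np.hypot(*q),g[2]-.125))
p,r=swrows(1.8,2,p,r);p,r=tiltrows(16,9,8,p,r)
b=kin.ik(p,r,[readout.state()['joints']]);print(p,b.cost,b.x.round(2))
E
```

```text
grasp rad 0.1300798844901712
[-0.03, -1.78, 0.01] [-0.48, 0.0, -0.76]
[-0.03, -1.78, 0.01] [-0.48, 0.0, -0.76]
[4.06, -0.01, 2.15] [-0.0, -1.12, -0.0]
[4.03, -0.01, 2.21] [-0.0, -1.12, -0.0]
[3.99, -0.01, 2.27] [-0.0, -1.12, -0.0]
[3.96, -0.01, 2.33] [-0.0, -1.12, -0.0]
[3.92, -0.01, 2.39] [-0.0, -1.12, -0.0]
[3.88, -0.01, 2.45] [-0.0, -1.12, -0.0]
[3.85, -0.01, 2.5] [-0.0, -1.12, -0.0]
[3.81, -0.01, 2.56] [-0.0, -1.12, -0.0]
[ 0.56398617 -0.0886691   0.1605122 ] 6.065084207782921e-17 [ 1.2   0.98 -1.22  2.23  1.82  0.32  0.82]
```

apply_moves --increments '[[10, [0, -1.8, 0], [-0.5, 0, -0.75]], [10, [0, -1.8, 0], [-0.5, 0, -0.75]], [10, [4.1, 0, 2.2], [0, -1.1, 0]], [10, [4, 0, 2.2], [0, -1.1, 0]], [10, [4, 0, 2.3], [0, -1.1, 0]], [10, [4, 0, 2.3], [0, -1.1, 0]], [10, [3.9, 0, 2.4], [0, -1.1, 0]], [10, [3.9, 0, 2.5], [0, -1.1, 0]], [10, [3.9, 0, 2.5], [0, -1.1, 0]], [10, [3.8, 0, 2.5], [0, -1.1, 0]]]'

```text
t: 7.75
eef_pos: [0.5632, -0.0887, 0.1607]
ee_rot: [0.335, -0.256, 0.902, 0.096]
contact_force: [-14.3, -7.0, 14.5]
gripper_width: 0.0144
finger_force: 64.0
```

apply_moves --increments '[[10, [0, 0, 0], [0, 0, 0]], [10, [0, 0, 0], [0, 0, 0]], [10, [0, 0, 0], [0, 0, 0]], [10, [0, 0, 0], [0, 0, 0]], [10, [0, 0, 0], [0, 0, 0]], [10, [0, 0, 0], [0, 0, 0]], [10, [0, 0, 0], [0, 0, 0]], [10, [0, 0, 0], [0, 0, 0]], [10, [0, 0, 0], [0, 0, 0]], [10, [0, 0, 0], [0, 0, 0]]]'

```text
t: 9.0
eef_pos: [0.5628, -0.0889, 0.1598]
ee_rot: [0.334, -0.255, 0.902, 0.096]
contact_force: [-9.4, -5.0, 6.6]
gripper_width: 0.0144
finger_force: 62.7
```

```bash
python3 look.py w4; python3 al.py w4; python3 tilt.py w4 225 410 206 250;python3 tilt.py w4 225 410 220 270
```

```text
9.0 [ 1.18  0.94 -1.19  2.24  1.84  0.28  0.76]
[ 0.5628 -0.0889  0.1598] [[-0.647, -0.525, 0.553], [-0.397, 0.851, 0.344], [-0.651, 0.004, -0.759]]
red [307, 163, 18, 11, 145] [315.1 168.4] [ 0.5986 -0.0675  0.0416] [ 0.436 -0.168  0.039] [ 0.605 -0.061  0.22 ]
red [295, 265, 41, 89, 3347] [315.2 308.6] [ 0.5536 -0.0951  0.1651] [ 0.436 -0.168  0.143] [ 0.644 -0.035  0.22 ]
yellow [304, 108, 23, 57, 866] [315.  138.1] [ 0.5711 -0.0843  0.0486] [ 0.436 -0.168  0.021] [ 0.606 -0.07   0.22 ]
blue [616, 236, 24, 54, 750] [631.  256.3] [0.534  0.2158 0.0564] [0.522 0.212 0.041] [0.542 0.225 0.085]
pin [315.00577367 138.11893764] ptr [315.08965517 168.42758621] [307, 163, 18, 11, 145]
pin [ 0.57823432 -0.08006357  0.038     ] 0.11108474832314674 26.0252852878003
ptr (np.float64(315.0), 167) 0.08691202626400668 26.246216036633108 width 17
ptr (np.float64(315.0), 171) 0.08292323650794341 26.29397564431185 width 17
tool heading-yaw 25.292819371544184
4674 std 0.0006216776218910637 n [-0.549 -0.344  0.762] tilt 40.355148699276015 heading 25.693980432584212
7571 std 0.0005835586971277793 n [-0.54  -0.338  0.771] tilt 39.55602115420564 heading 25.672609973836394
```

View pics/w4.png

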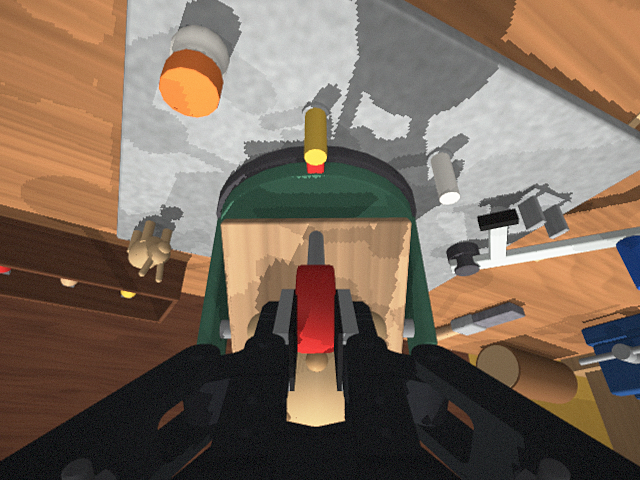

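The pointer at (315,168) is in line with the yellow pin, top at (316,157), and the plate's depth reads about 40°. I release and back off, then re-check.

apply_moves --increments '[[20, [0, 0, 0], [0, 0, 0]], [35, [0, 0, 0], [0, 0, 0]], [50, [0, 0, 0], [0, 0, 0]], [50, [0, 0, 0], [0, 0, 0]], [50, [0, 0, -10], [0, 0, 0]], [50, [0, 0, -15], [0, 0, 0]], [50, [0, 0, -20], [0, 0, 0]], [50, [0, 0, -20], [0, 0, 0]], [50, [0, 0, -15], [0, 0, 0]], [50, [0, 0, 0], [0, 0, 0]]]'

```text
t: 10.3
eef_pos: [0.5298, -0.1208, 0.2151]
ee_rot: [0.325, -0.257, 0.905, 0.096]
contact_force: [0.3, 0.7, -0.1]
gripper_width: 0.0504
finger_force: 0.0
```

```bash
python3 look.py w5; python3 al.py w5; for b in "240 390 150 175" "240 390 150 200" "240 390 170 220";do python3 tilt.py w5 $b; done
```

```text
10.3 [ 1.33  0.8  -1.25  2.22  1.03  0.23  1.55]
[ 0.5298 -0.1208  0.2151] [[-0.656, -0.528, 0.54], [-0.402, 0.85, 0.341], [-0.638, 0.007, -0.77]]
red [318, 153, 15, 12, 119] [325.  159.8] [ 0.598  -0.0676  0.0415] [ 0.591 -0.075  0.029] [ 0.606 -0.06   0.043]
red [318, 222, 28, 62, 1689] [331.2 252.8] [ 0.5545 -0.0946  0.1677] [ 0.405 -0.2    0.135] [ 0.634 -0.03   0.278]
yellow [318, 113, 18, 43, 491] [326.  135.9] [ 0.5715 -0.0845  0.0491] [ 0.405 -0.2    0.021] [ 0.595 -0.073  0.278]
blue [573, 219, 40, 44, 1031] [592.3 240.7] [0.529  0.2167 0.0675] [ 0.405 -0.2    0.04 ] [0.541 0.234 0.278]
pin [325.9592668  135.93279022] ptr [324.99159664 159.82352941] [318, 153, 15, 12, 119]
pin [ 0.57792167 -0.08013418  0.038     ] 0.11138656650462965 25.969712597569643
ptr (np.float64(325.5), 158) 0.088567723080543 26.041636017869155 width 14
ptr (np.float64(325.5), 162) 0.08375369643390618 26.00121134760665 width 14
tool heading-yaw 25.5123695185264
24 std 0.001734935217565189 n [0.653 0.329 0.682] tilt 46.971992613270686 heading -159.68567401271713
24 std 0.001734935217565189 n [0.653 0.329 0.682] tilt 46.971992613270686 heading -159.68567401271713
2259 std 0.0007015830947397849 n [-0.561 -0.352  0.75 ] tilt 41.42921594198092 heading 25.690807313185168
```

View pics/w5.png

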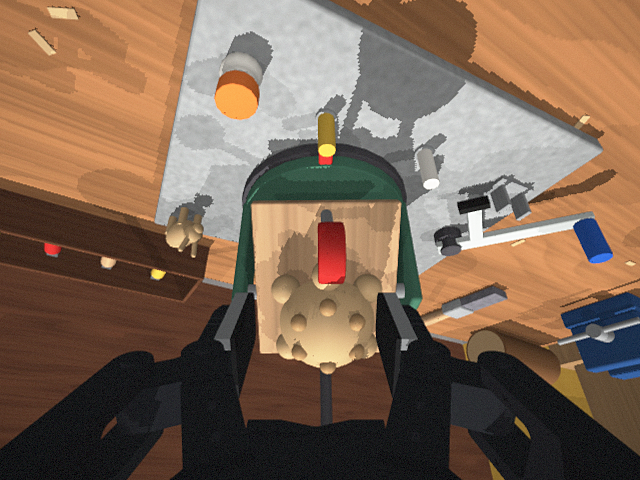

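The pointer at (325,160) still lines up with the pin at (326,150). I measure the tilt with a better plate region and the knob height from the side view.

```bash
for b in "256 400 205 235" "256 400 205 265";do python3 tilt.py w5 $b; done
python3 - <<'E'
from plan import *
im,d=optics.grab_frame("side");np.savez("side1.npz",p=im,d=d);Ks,Ts=Tcam("side")
k,l,st,ce=cv2.connectedComponentsWithStats(mask(im,"red"))
for j in range(1,k):
    if st[j,4]>20 and st[j,0]<450: print(st[j].tolist(),ce[j].round(1))
    if st[j,4]>60 and 300<st[j,0]<400 and ce[j][1]<275:u=ce[j]
T=np.load("w5.npz")['T'];Kw=np.array(optics.get_calibration("wrist")["mtx"])
K,e=tri([ray(Kw,T,331.2,252.8),ray(Ks,Ts,*u)]);q=w2s(K);f=np.hypot(*q);print(K,e,np.hypot(f,K[2]-.125),"tilt",54.1-np.degrees(np.arctan2(K[2]-.125,f)),ang(q))
print("blue now",w2s([.5325,.224]))
E
```

```text
3469 std 0.0005798542837528889 n [-0.535 -0.335  0.776] tilt 39.112804026001015 heading 25.675371604287207
6566 std 0.0005740779558748276 n [-0.536 -0.336  0.774] tilt 39.2657864341256 heading 25.6869295198809
[357, 257, 10, 8, 53] [361.8 260.1]
[364, 285, 6, 8, 35] [366.1 288.4]Traceback (most recent call last):
  File "<stdin>", line 8, in <module>
NameError: name 'u' is not defined
```

Run:
```python
from plan import *
import kin
W=[([.46,-.13,.25],tool(20,20),3),([.455,.08,.24],tool(-10,0),5),([.532,.226,.17],tool(-31,0),4),([.532,.226,.075],tool(-31,0),4),(np.r_[s2w([-150,165]),.075],tool(12,0),1)]
print(W[-1][0])
q=readout.state()['joints']
for P,Q,n in W:
    b=kin.ik(np.array(P),Q,[q]);q=b.x;print(b.cost,q.round(2))
steps(W[:4])
```

```text
[-1.66785562e+02  1.47230867e+02  7.50000000e-02]
5.632880810144247e-18 [ 1.25  0.49 -1.2   2.17  0.59  0.52  1.62]
1.5734887784954e-13 [ 0.36  0.46 -0.84  1.99  0.44  0.88  0.69]
5.11830985348333e-17 [-0.28  0.61 -0.27  1.78  0.22  0.78  0.38]
1.3876908504280676e-12 [-0.28  0.75 -0.27  1.84  0.33  0.59  0.27]
2446368.1001617513 [-2.53  1.44  1.01  0.21 -1.07  0.26  0.11]
[8.9, 9.5, -22.8] [2.12, 6.51, 3.41]
[12.0, 8.0, -21.9] [2.12, 6.51, 3.41]
[14.8, 6.4, -20.7] [2.12, 6.51, 3.41]

[-11.9, 39.8, 6.5] [1.05, 3.91, 5.94]
[-8.1, 41.0, 5.0] [1.05, 3.91, 5.94]
[-4.2, 41.7, 3.9] [1.05, 3.91, 5.94]
[-0.0, 42.0, 3.0] [1.05, 3.91, 5.94]
[4.1, 41.8, 2.3] [1.05, 3.91, 5.94]

[-12.6, 39.3, 17.5] [0.0, -0.0, 5.25]
[-9.0, 40.3, 17.5] [0.0, -0.0, 5.25]
[-5.2, 40.9, 17.5] [0.0, -0.0, 5.25]
[-1.5, 41.2, 17.5] [0.0, -0.0, 5.25]

[-0.0, -0.0, 23.8] [0.0, 0.0, -0.0]
[-0.0, -0.0, 23.8] [0.0, 0.0, -0.0]
[-0.0, -0.0, 23.8] [0.0, 0.0, -0.0]
[-0.0, -0.0, 23.8] [0.0, 0.0, -0.0]
```

apply_moves --increments '[[50, [9, 9.5, -23], [2.1, 6.5, 3.4]], [50, [12, 8, -22], [2.1, 6.5, 3.4]], [50, [15, 6.4, -21], [2.1, 6.5, 3.4]], [50, [-12, 40, 6.5], [1, 3.9, 6]], [50, [-8, 41, 5], [1, 3.9, 6]], [50, [-4, 42, 4], [1, 3.9, 6]], [50, [0, 42, 3], [1, 3.9, 6]], [50, [4, 42, 2.3], [1, 3.9, 6]], [50, [0, 0, 0], [0, 0, 0]], [50, [0, 0, 0], [0, 0, 0]]]'

```text
t: 11.65
eef_pos: [0.4542, 0.08, 0.2405]
ee_rot: [-0.0, 0.088, 0.996, 0.002]
contact_force: [0.2, -0.3, 0.3]
gripper_width: 0.0501
finger_force: 0.0
```

```bash
python3 look.py w6|head -3
python3 - <<'E'
from plan import *
im,d=optics.grab_frame("side");np.savez("side1.npz",p=im,d=d);Ks,Ts=Tcam("side");P=cloud(Ks,Ts,d)
i0=np.load("side0.npz")
for nm,p in(("0",i0['p']),("1",im)):
  k,l,st,ce=cv2.connectedComponentsWithStats(mask(p,"red"))
  for j in range(1,k):
    if st[j,4]>20 and st[j,0]<450: print(nm,st[j].tolist(),ce[j].round(1))
    if st[j,4]>60 and 300<st[j,0]<400 and ce[j][1]<275:
        a=YAW+np.radians(0 if nm=="0" else 26);n=np.array([-np.sin(a),np.cos(a),0]);o,dd=ray(Ks,Ts,*ce[j])
        K=o+dd*(n@(np.r_[O,0]-o))/(n@dd);f=np.hypot(*w2s(K));print(nm,K,np.hypot(f,K[2]-.125),"tilt",54.1-np.degrees(np.arctan2(K[2]-.125,f)))
print("shut",s2w([-.15,.165]),"hinge",s2w([-.01,.165]))
W=[([.532,.226,.17],tool(-31,0),4)]
steps(W)
cv2.imwrite("pics/s1.png",cv2.resize(im[190:340,270:470],(800,600),interpolation=cv2.INTER_CUBIC))
E
```

```text
11.65 [ 0.39  0.46 -0.88  2.    0.46  0.89  0.66]
[0.4542 0.08   0.2405] [[-0.984, 0.176, -0.0], [0.176, 0.984, 0.004], [0.001, 0.004, -1.0]]
red [100, 417, 17, 23, 112] [107.9 427.8] [ 0.5554 -0.0849  0.1716] [ 0.439 -0.089  0.162] [0.559 0.033 0.315]
0 [344, 233, 14, 14, 156] [350.7 239.6]
0 [ 0.56216406 -0.03282007  0.1931211 ] 0.1298314395686237 tilt 22.452703671590957
0 [351, 277, 9, 5, 35] [355.1 279.2]
1 [354, 257, 13, 16, 160] [359.6 264.3]
1 [ 0.56500632 -0.08840026  0.16240976] 0.1321271475238603 tilt 37.652627413449835
1 [364, 285, 6, 8, 35] [366.1 288.3]
shut [0.50454244 0.12675137] hinge [0.64366995 0.14235702]
[-12.6, 39.6, 17.9] [0.06, -0.03, 5.18]
[-9.0, 40.6, 17.8] [0.06, -0.03, 5.18]
[-5.3, 41.2, 17.8] [0.06, -0.03, 5.18]
[-1.5, 41.6, 17.7] [0.06, -0.03, 5.18]
```

View pics/s1.png

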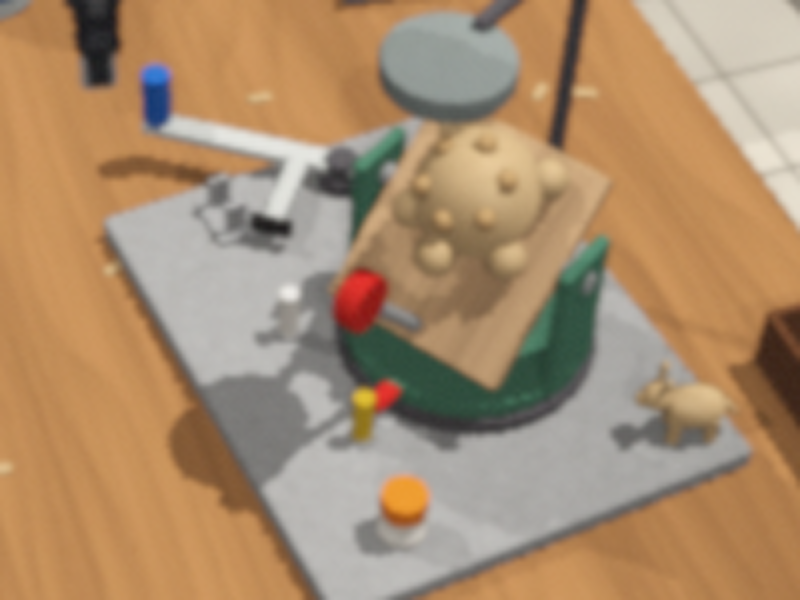

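The side view shows the setting held: pointer beside the yellow pin at crop (380,397), knob at (360,300), bystanders unmoved. I check the tilt with a robust plane fit on the depth of both fixed cameras.

Run:
```python
from plan import *
im,d=optics.grab_frame("scene");np.savez("scene1.npz",p=im,d=d)
rng=np.random.default_rng(0)
def fit(n,T=None):
    z=np.load(n+".npz")
    K,T=Tcam(n[:-1]) if n[0]=='s' else (np.array(optics.get_calibration("wrist")["mtx"]),z['T'])
    P=cloud(K,T,z['d']);h=cv2.cvtColor(z['p'],cv2.COLOR_BGR2HSV)
    m=(h[...,0]>8)&(h[...,0]<25)&(h[...,1]>60)&(z['d']>0)&(np.hypot(P[...,0]-O[0],P[...,1]-O[1])<.11)&(P[...,2]>.05)&(P[...,2]<.24)
    Q=P[m];best=0
    for _ in range(1500):
        a,b,c=Q[rng.choice(len(Q),3,False)];v=np.cross(b-a,c-a);L=np.linalg.norm(v)
        if L<3e-4: continue
        v/=L
        if abs(v[2])<.5: continue
        i=abs((Q-a)@v)<.0012
        if i.sum()>best: best,I=i.sum(),i
    for _ in range(3):
        q=Q[I];v=np.linalg.svd(q-q.mean(0),full_matrices=False)[2][2];v*=np.sign(v[2]);I=abs((Q-q.mean(0))@v)<.0012
    ext=np.ptp(q,axis=0)
    print(n,len(Q),best,"tilt %.2f head %.2f"%(np.degrees(np.arccos(v[2])),np.degrees(np.arctan2(-v[1],-v[0]))-6.4),ext.round(3))
for n in("side0","scene0","w2","side1","scene1","w5","w4"):fit(n)
```

```text
side0 2598 606 tilt 23.35 head -0.26 [0.178 0.143 0.075]
scene0 1605 347 tilt 23.86 head -0.27 [0.152 0.138 0.064]
w2 19020 10514 tilt 23.55 head 0.01 [0.172 0.139 0.073]
side1 2769 539 tilt 39.27 head 27.00 [0.167 0.154 0.132]
scene1 1091 244 tilt 39.23 head 25.81 [0.17  0.164 0.133]
w5 19684 10086 tilt 39.29 head 25.71 [0.165 0.159 0.095]
w4 18988 13564 tilt 39.34 head 25.69 [0.134 0.151 0.067]
```

All cameras agree on tilt 39.3° and swivel about 25.7–26°, which is good. Now the keeper.

apply_moves --increments '[[60, [-12.6, 39.6, 17.8], [0, 0, 5.2]], [60, [-9, 40.6, 17.8], [0, 0, 5.2]], [60, [-5.3, 41.2, 17.8], [0, 0, 5.2]], [60, [-1.5, 41.6, 17.7], [0, 0, 5.2]], [60, [0, 0, 0], [0, 0, 0]], [60, [0, 0, 0], [0, 0, 0]], [60, [0, 0, 0], [0, 0, 0]], [60, [0, 0, 0], [0, 0, 0]], [60, [0, 0, 0], [0, 0, 0]], [60, [0, 0, 0], [0, 0, 0]]]'

```text
t: 13.05
eef_pos: [0.5325, 0.2276, 0.1713]
ee_rot: [-0.001, 0.268, 0.964, 0.003]
contact_force: [0.4, 0.5, -0.4]
gripper_width: 0.0603
finger_force: 0.0
```

```bash
python3 look.py w7
python3 - <<'E'
from plan import *
z=np.load("w7.npz");T=z['T'];im=z['p'];Kw=np.array(optics.get_calibration("wrist")["mtx"]);P=cloud(Kw,T,z['d'])
h=s2w([-.01,.165]);m=mask(im,"blue")>0;t=m&(P[...,2]>.0825)&(P[...,2]<.088)&(np.hypot(P[...,0]-.53,P[...,1]-.225)<.04);q=P[t];print(len(q),np.median(q,0))
v,u=np.argwhere(t).mean(0);c=onz(Kw,T,u,v,.085);print((u,v),c,np.linalg.norm(c[:2]-h))
p,r=pose();print("in tool",r.inv().apply(c-p)*1000,readout.state()['joints'].round(2))
E
```

```text
13.05 [-0.04  0.68 -0.66  1.77  0.52  0.87  0.1 ]
[0.5325 0.2276 0.1713] [[-0.857, 0.516, 0.001], [0.516, 0.857, 0.006], [0.003, 0.006, -1.0]]
blue [295, 215, 33, 45, 1173] [310.9 237.8] [0.528  0.2272 0.0845] [ 0.469  0.197 -0.   ] [0.554 0.265 0.315]
813 [0.5308196  0.22585948 0.0848995 ]
(np.float64(311.0910209102091), np.float64(243.76875768757688)) [0.53084438 0.2258544  0.085     ] 0.14036174766600992
in tool [ 0.11590454 -2.90162502 86.24912391] [-0.04  0.68 -0.66  1.77  0.52  0.87  0.1 ]
```

View pics/w7.png

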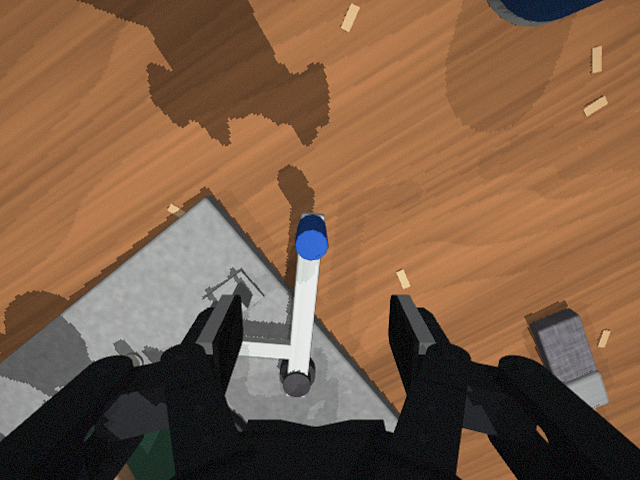

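The blue knob's top is at (311,244), centred between the fingers, and 140 mm from the hinge as it must be. I descend and grip.

apply_moves --increments '[[60, [0, -1.5, 24], [0, 0, 0]], [60, [0, -1.4, 24], [0, 0, 0]], [60, [0, 0, 24], [0, 0, 0]], [60, [0, 0, 24], [0, 0, 0]], [60, [0, 0, 0], [0, 0, 0]], [60, [0, 0, 0], [0, 0, 0]], [15, [0, 0, 0], [0, 0, 0]], [15, [0, 0, 0], [0, 0, 0]], [15, [0, 0, 0], [0, 0, 0]], [15, [0, 0, 0], [0, 0, 0]]]' --grip_force 40

```text
t: 14.35
eef_pos: [0.5315, 0.2262, 0.0761]
ee_rot: [-0.0, 0.267, 0.964, 0.003]
contact_force: [-0.3, -0.9, 6.6]
gripper_width: 0.0196
finger_force: 39.0
```

Run:
```python
from plan import *
import kin
s=readout.state();print(s['t'],s['joints'].round(2),s['gripper_width'],s['contact_force']);p,r=pose(s);print(p)
h=s2w([-.01,.165]);v=p[:2]-h;print(np.hypot(*v));a=np.degrees(np.arctan2(-v[1],-v[0]));print("swing",6.4-a)
n=10;dr=R.from_euler('z',(6.4-a)/n,degrees=True);c=np.r_[h,0];q=s['joints']
for i in range(n):
    p2=dr.apply(p-c)+c;r2=dr*r
    if i==0: print((r.inv().apply(p2-p)*1000).round(2),np.degrees((r.inv()*r2).as_rotvec()).round(2))
    p,r=p2,r2;b=kin.ik(p,r,[q]);q=b.x
print(p,b.cost,q.round(2))
```

```text
14.35 [-0.1   0.8  -0.56  1.84  0.64  0.68 -0.  ] 0.01958440584203953 [-0.29537559 -0.86933266  6.56960976]
[0.53146927 0.2261536  0.07605866]
0.14003877722976965
swing 43.154052571963405
[  0.66 -10.52  -0.07] [ 0.01  0.03 -4.32]
[0.5045039  0.12674704 0.07605866] 3.3931385685958685e-17 [ 0.13  0.78 -0.66  1.98  0.78  0.65  0.75]
```

apply_moves --increments '[[15, [0.7, -10.5, 0], [0, 0, -4.3]], [15, [0.7, -10.5, 0], [0, 0, -4.3]], [15, [0.7, -10.5, 0], [0, 0, -4.3]], [15, [0.7, -10.5, 0], [0, 0, -4.3]], [15, [0.7, -10.5, 0], [0, 0, -4.3]], [15, [0.7, -10.5, 0], [0, 0, -4.3]], [15, [0.7, -10.5, 0], [0, 0, -4.3]], [15, [0.7, -10.5, 0], [0, 0, -4.3]], [15, [0.4, -6, 0], [0, 0, -2.5]], [15, [0, 0, 0], [0, 0, 0]]]'

```text
t: 15.6
eef_pos: [0.5038, 0.1419, 0.0759]
ee_rot: [0.002, -0.051, 0.999, 0.003]
contact_force: [-0.5, -1.3, 9.6]
gripper_width: 0.0193
finger_force: 40.1
```

```bash
cat > kq.py <<'E'
from plan import *
s=readout.state();p,r=pose(s);h=s2w([-.01,.165]);v=p[:2]-h;a=np.degrees(np.arctan2(-v[1],-v[0]));print(s['t'],p,"r",np.hypot(*v),"left",6.4-a,s['contact_force'].round(1),"tool",r.inv().apply(s['contact_force']).round(1),s['gripper_width'])
E
python3 kq.py
```

```text
15.6 [0.50375424 0.14192794 0.07594573] r 0.13991636117399966 left 6.2242915668278105 [-0.5 -1.3  9.6] tool [ 0.6 -1.2 -9.6] 0.01933012823784165
```

apply_moves --increments '[[15, [0.1, -3, 0], [0, 0, -1.2]], [15, [0.1, -3, 0], [0, 0, -1.2]], [15, [0.1, -3, 0], [0, 0, -1.2]], [15, [0.1, -3, 0], [0, 0, -1.2]], [15, [0.1, -2, 0], [0, 0, -1]], [15, [0, -1, 0], [0, 0, 0]], [15, [0, -1, 0], [0, 0, 0]], [15, [0, 0, 0], [0, 0, 0]], [15, [0, 0, 0], [0, 0, 0]], [15, [0, 0, 0], [0, 0, 0]]]'

```text
t: 16.85
eef_pos: [0.5046, 0.1272, 0.0759]
ee_rot: [0.001, -0.102, 0.995, 0.004]
contact_force: [-3.2, -0.1, 11.8]
gripper_width: 0.0194
finger_force: 40.3
```

```bash
python3 kq.py
```

```text
16.85 [0.50462798 0.12720378 0.07591313] r 0.13986525124164706 left 0.18026849176777393 [-3.2 -0.1 11.8] tool [  3.1   0.7 -11.8] 0.01939811452079984
```

apply_moves --increments '[[15, [0, -1, 0], [0, 0, 0]], [15, [0, -1, 0], [0, 0, 0]], [15, [0, -1, 0], [0, 0, 0]], [15, [0, 0, 0], [0, 0, 0]], [15, [0, 0, 0], [0, 0, 0]], [15, [0, 0, 0], [0, 0, 0]], [15, [0, 0, 0], [0, 0, 0]], [15, [0, 0, 0], [0, 0, 0]], [15, [0, 0, 0], [0, 0, 0]], [15, [0, 0, 0], [0, 0, 0]]]'

```text
t: 18.1
eef_pos: [0.5047, 0.1268, 0.0759]
ee_rot: [0.001, -0.103, 0.995, 0.006]
contact_force: [-4.8, 5.4, 10.6]
gripper_width: 0.0193
finger_force: 40.2
```

```bash
python3 kq.py
```

```text
18.1 [0.50470373 0.12682537 0.07594655] r 0.13983147489562733 left 0.02276710866780718 [-4.8  5.4 10.6] tool [  3.6   6.4 -10.6] 0.01931605767188155
```

apply_moves --increments '[[15, [0, -2, 0], [0, 0, 0]], [15, [0, -2, 0], [0, 0, 0]], [15, [0, -2, 0], [0, 0, 0]], [15, [0, -2, 0], [0, 0, 0]], [15, [0, 0, 0], [0, 0, 0]], [15, [0, 0, 0], [0, 0, 0]], [15, [0, 0, 0], [0, 0, 0]], [15, [0, 0, 0], [0, 0, 0]], [15, [0, 0, 0], [0, 0, 0]], [15, [0, 0, 0], [0, 0, 0]]]'

```text
t: 19.35
eef_pos: [0.5048, 0.1265, 0.076]
ee_rot: [0.001, -0.105, 0.994, 0.012]
contact_force: [-8.9, 17.4, 4.9]
gripper_width: 0.0198
finger_force: 39.9
```

```bash
python3 kq.py
```

```text
19.35 [0.50479756 0.12648131 0.0760371 ] r 0.13977688701724533 left -0.12166580252922721 [-8.9 17.4  4.9] tool [ 5.  19.  -4.5] 0.01977990965270144
```

The keeper is against its stop: 19 N pushing and no further motion. Now release, rise and check.

apply_moves --increments '[[30, [0, 0, 0], [0, 0, 0]], [45, [0, 4, 0], [0, 0, 0]], [60, [0, 4, 0], [0, 0, 0]], [60, [0, 0, 0], [0, 0, 0]], [60, [0, 0, -20], [0, 0, 0]], [60, [0, 0, -30], [0, 0, 0]], [60, [0, 0, -40], [0, 0, 0]], [60, [-5, 20, -35], [0, 0, 0]], [60, [0, 20, 0], [0, 0, 0]], [60, [0, 0, 0], [0, 0, 0]]]'

```text
t: 20.6
eef_pos: [0.5019, 0.1633, 0.2002]
ee_rot: [0.001, -0.103, 0.995, 0.003]
contact_force: [-0.3, -0.4, -0.3]
gripper_width: 0.0601
finger_force: 0.0
```

```bash
python3 look.py w8; python3 al.py w8
python3 - <<'E'
from plan import *
z=np.load("w8.npz");T=z['T'];im=z['p'];Kw=np.array(optics.get_calibration("wrist")["mtx"]);P=cloud(Kw,T,z['d'])
h=s2w([-.01,.165]);m=mask(im,"blue")>0;t=m&(P[...,2]>.0825)&(P[...,2]<.088)&(np.hypot(P[...,0]-.505,P[...,1]-.13)<.05)
v,u=np.argwhere(t).mean(0);c=onz(Kw,T,u,v,.085);w=c[:2]-h;print(t.sum(),c,w2s(c),"left deg",6.4-np.degrees(np.arctan2(-w[1],-w[0])))
E
```

```text
20.6 [ 0.22  0.64 -0.91  1.88  0.62  0.93  0.79]
[0.5019 0.1633 0.2002] [[-0.979, -0.204, 0.001], [-0.204, 0.979, 0.006], [-0.002, 0.006, -1.0]]
red [14, 251, 29, 27, 442] [ 27.9 263.6] [ 0.5917 -0.0689  0.0417] [ 0.43  -0.097  0.017] [0.615 0.147 0.343]
yellow [0, 230, 36, 27, 241] [ 13.7 240.2] [ 0.5703 -0.0775  0.0451] [ 0.43  -0.083  0.023] [0.58  0.147 0.343]
blue [249, 200, 34, 40, 961] [266.1 219.9] [0.5007 0.1271 0.0845] [0.43  0.111 0.018] [0.536 0.147 0.343]
667 [0.50406624 0.12640599 0.085     ] [-0.15051173  0.16470986] left deg -0.11830963638247205Traceback (most recent call last):
  File "al.py", line 8, in <module>
    ly,sy,cy=comp(my);lr,sr,cr=comp(mr)
             ~~~~^^^^
  File "al.py", line 7, in comp
    k,l,st,ce=cv2.connectedComponentsWithStats(m);j=1+np.argmax(st[1:,4]);return l==j,st[j],ce[j]
                                                      ~~~~~~~~~^^^^^^^^^^
    return _wrapfunc(a, 'argmax', axis=axis, out=out, **kwds)
    return bound(*args, **kwds)
ValueError: attempt to get argmax of an empty sequence
```

View pics/w8.png

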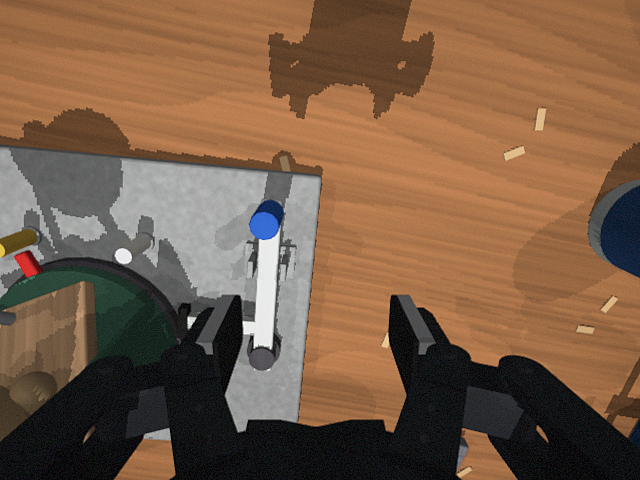

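The wrist view shows the keeper shut in its clip, with the blue knob at (265,224), which is stand (-150.5, 164.7) mm. One last check of the setting, then I hand in.

Run:
```python
from plan import *
from plant import sign_off
rng=np.random.default_rng(0);ok=[]
for n in("scene","side"):
    im,d=optics.grab_frame(n);K,T=Tcam(n);P=cloud(K,T,d);h=cv2.cvtColor(im,cv2.COLOR_BGR2HSV)
    m=(h[...,0]>8)&(h[...,0]<25)&(h[...,1]>60)&(d>0)&(np.hypot(P[...,0]-O[0],P[...,1]-O[1])<.11)&(P[...,2]>.05)&(P[...,2]<.24)
    Q=P[m];best=0
    for _ in range(1500):
        a,b,c=Q[rng.choice(len(Q),3,False)];v=np.cross(b-a,c-a);L=np.linalg.norm(v)
        if L<3e-4 or abs(v[2]/L)<.5: continue
        i=abs((Q-a)@(v/L))<.0012
        if i.sum()>best: best,I=i.sum(),i
    q=Q[I];v=np.linalg.svd(q-q.mean(0),full_matrices=False)[2][2];v*=np.sign(v[2])
    t,hd=np.degrees(np.arccos(v[2])),np.degrees(np.arctan2(-v[1],-v[0]))-6.4;print(n,t,hd);ok.append(abs(t-39.3)<1 and abs(hd-26)<1.6)
    k,l,st,ce=cv2.connectedComponentsWithStats(mask(im,"red"));print([ce[j].round(1).tolist() for j in range(1,k) if st[j,4]>20 and n=="side" and st[j,0]<450])
if all(ok): print(sign_off())
```

```text
scene 39.24535088235101 25.870661855436104
[]
side 39.796368130703186 25.061298952141932
[[359.7, 264.3], [366.1, 288.4]]
the job is handed in; nothing more can be done
None
```

The job is handed in: the pointer lines up with the yellow pin (swivel about 26°), the plate measures 39–40° from level, the keeper is fully shut against its stop, and the gripper has let go and is clear of everything.

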